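# Clear the wrench off the dry box and crack its sealed lid

## Robot

A 6-joint arm with a two-finger parallel gripper is mounted at the origin on the work surface. World frame = base frame: x ahead of the robot, y to its left, z up, the work surface at z = 0. Lengths are in m, angles in degrees, forces in N, time in s.
With the tool pointing down it reaches from about 0.35 to 0.875 m from the base axis. Payload 4.2 kg.
Tool frame: the origin (TCP) lies on the centre line of the jaws, within the pads' length; the fingertips stand 19 mm ahead of it and the grasp point (between the pads) is the TCP; z points along the fingers, y is the line along which they close (so a half turn about z gives the same grasp; the last joint's range is limited). The gripper opens to 87 mm and grips with 3 to 60 N. Pads are 19 mm wide; open, the fingers measure 117 mm over their backs; the gripper's body (75 mm by 190 mm) begins 51 mm behind the grasp point.
Start: joints at [-57.147, 22.042, 0.453, 0, -68.411, -14.817], TCP at [0.194, -0.594, 0.242] pointing down, gripper open.
Joint ranges: [-179.83, 179.83], [-69.29, 118.12], [-61.27, 80.66], [-181.25, 117.63], [-171.15, -9.14], [-177.46, 177.46]. Speed limits (degrees/s): [159.86, 159.86, 180, 180, 180, 180].

## Interface

Orientations are given as a 3x3 rotation matrix whose columns are the frame's x, y, z axes.
In Python, from station import sense, capture, finish_job, search_frame, masks_of gives the robot as it stands.
- The arm moves only by the tool drive_tool, never from a script. Its argument "rows" is a list of rows, each a list of 7 numbers: the opening in per cent of the stroke, from 0 (shut) to 100 (fully open), then the shift along the world's x, y, z in mm, then the turn, a rotation vector about the world's x, y, z in rad. In form: [[fingers, dx, dy, dz, wx, wy, wz], ...]. A call has 1 to 5 rows; each row shifts and turns the commanded pose from where the row before left it; what a row does not reach is not made up. A row lasts 1/12 s, in which the tool goes at most 41.7 mm and 7.16 degrees, less where a joint would pass 70% of its speed; a pose out of reach is approached as far as the arm can. A call is refused whole if a number of a shift passes 41.7 or a number of a turn 0.125, either way. A call with a gripper value outside its range is refused whole. The fingers move at their own pace and stop on an object; the grip force is fixed at half the most. Time passes only in rows, so rows that do not move let the fingers close. It gives the time, the measured TCP pose, the force, the opening and the grip force at its end, in the units of the state.
- sense(): the state, without advancing time (a new reading comes with each control period).
- capture(name): name is "scene" or "top"; returns a dict with "frame" (400x640x3 uint8, red, green, blue), "z_map" (400x640 float32, m along the optical axis (not along the pixel's ray), 0 where there is no reading), "fx", "fy", "cx", "cy" (pixels), "distortion" ([k1, k2, p1, p2, k3] as OpenCV has them; the pictures are not rectified), "R" (3x3) and "t" (3): a world point X has camera coordinates R X + t. Camera axes: x right, y down, z forward; pixel columns grow to the right and rows downward; lengths in m; the calibration is good to about 2 mm. A picture is of the moment at which its call begins.
- finish_job(): hands the job in; it is judged then, once.
Trained networks look in a picture, given as the dict that the camera call returned (one of the last four; its "shot" number tells which), for a name from the list of things; names that differ only in an ending like _2 or _b are one class to them, and where a whole thing is asked for, a point or a joint stands for the part that bears it (a point fixed in the world has none). Each returns a list of dicts, best first, with "p" (0 to 1); they miss things now and then, are a little off and sometimes report something else, mostly with a low value. They report only what shows in the picture. A call takes as long as a camera call. They do not tell look-alikes from the thing itself.
- search_frame(label, picture): "xy" ([column, row] in pixels, amid what is visible of it).
- masks_of(label, picture): "region" (400x640 bool, what is visible of it) and "xy" ([column, row] in pixels, amid what is visible of it).
The state is a dict: "time_s": time; "joints": joint angles; "joint_velocities": joint speeds; "effort": joint torques, N m; "tcp_pos": TCP position; "ee_rot": TCP orientation; "wrist_force": force on the tool from outside, world axes, zero at the start; "moment": the same for the moment, N m; "gripper_width": opening from 0.0 (shut) to 1.0 (fully open); "gripper_force": force on a finger pad.
Only numpy, scipy, OpenCV 4.12 (cv2) and the standard library are available. Lean on these libraries where they do the work, as an engineer would, in place of code of your own. Each camera call takes 0.05 s, during which the arm holds its last target. There are 200 camera calls.

## Task

Take the loose wrench off the lid of the blue dry box and lay it flat in the empty yellow place of the tool tray, in line with the two wrenches already there and with its open jaw pointing the same way as theirs; set it down, do not drop it. Then pull the lid up by its red handle until it breaks free of its sticky seal, without flinging it wide open, and hold it ajar with its front edge about 20 mm up: the job finishes while you are still gripping the handle and holding the lid there. Leave the other tools and the jar where they are.

Things in the scene. Friction and masses are not known exactly. Their poses are not given: they have to be found in the camera images.
- dry_box: blue steel box for filler rods, 240 mm (x) by 260 mm (y), 100 mm high, fixed to the bench, with an orange gasket on its rim and a grey lid (246 by 266 mm, 8 mm plate) whose top face lies 111 mm above the bench when shut. Origin: centre of its underside; own -x is the front (handle side, towards the robot), +x the hinge side, z up
- lid (a joint): hinge of the lid in rad: 0 shut, grows as the lid's front edge rises, stop at 0.75. The front edge is 243 mm from the hinge line, so 0.082 rad puts it 20 mm up. The gasket sticks: pulled straight up at the handle the lid needs up to about 17 N within the first 3 to 4 mm (near 0.015 rad); the resistance then collapses to about 4 to 7 N (the lid's weight, about 0.6 kg, and some drag). Let go, the lid falls shut
- lid_grip (a point): middle of the lid's red handle, on its centre line: a round bar 12 mm thick, 110 mm long along the box's y on two end posts, 35 mm above the lid's top, 90 mm in front of the box's centre, 210 mm from the hinge line; clear space to pinch it from above with the fingers in front of and behind the bar
- lid_hinge (a point): middle of the hinge line on the box's far rim, 103 mm above the bench, 210 mm behind the handle; the line is parallel to the box's y
- lid_front (a point): middle of the lid's front lower edge, 243 mm from the hinge line; 103 mm above the bench when shut
- wrench: the loose combination wrench lying flat, bright steel, 160 mm long, 8 mm thick at the ends; shaft 17 mm wide and 7 mm thick. Origin: middle of its length, on its underside; own x runs along the shaft towards the open jaw (38 mm wide), the ring (32 mm) is at -x, z up. It starts on the dry box's lid, behind the handle
- wrench_tip (a point): between the prongs of the loose wrench's open jaw, 70 mm from its origin along its +x, 4 mm above its underside
- tray: dark steel tool tray 220 mm (x) by 240 mm (y), rim 18 mm high, 5 mm walls and floor, fixed to the bench, with three yellow places 180 mm long (along its x) and 50 mm wide, 75 mm apart. Origin: centre of its underside; z up
- free_place: the empty yellow place in the tray, where the loose wrench belongs; it may be any of the three. Origin: its centre, on the tray's floor, 5 mm above the bench; own x runs along the place in the direction in which the open jaws of the wrenches point, z up
- wrench_a: a wrench already in the tray: combination wrench lying flat, bright steel, 160 mm long, 8 mm thick at the ends; shaft 17 mm wide and 7 mm thick. Origin: middle of its length, on its underside; own x runs along the shaft towards the open jaw (38 mm wide), the ring (32 mm) is at -x, z up
- wrench_b: the other wrench in the tray, the same as wrench_a
- jar: closed white jar with a grey cap, 68 mm across, 85 mm high, standing on the bench in front of the robot. Origin: centre of its underside
- screwdriver: screwdriver with a red handle, 200 mm long, 26 mm thick, lying on the bench near the robot, left of the jar. Origin: below its middle; x towards its tip
There are look-alikes about, which are no part of the job. What is shaped like the wrench but orange is not meant.

How it is judged:
By the outcome, as a careful person would: the job done as asked, in the order asked, and still so for the second after the job is handed in, while the arm keeps its last pose, push and grip.
It also fails if it takes over 51 s, if anything falls off the work surface, if the arm or the gripper's body presses on something with over 40 N, if the wrist force passes 120 N, or if a joint passes its speed limit or range.

## Working session

There is one attempt and no reset: what is moved stays moved. The work goes in short steps, Python scripts to look and compute and a tool call to move; the robot and the scene stay as the last step left them, time stands still between calls to the robot, and variables do not carry over. Pictures are saved under pics/ and viewed, at most 10 in all, crops included, and the job is handed in when it is done.

Besides the shell and the picture viewer there is one more tool, called after "Request:" in YAML: its name, and indented under it one key for each argument. drive_tool: Moves the arm, as the interface text tells. Its arguments: {"type":"object","properties":{"rows":{"type":"array"}},"required":["rows"]}

```bash
mkdir -p pics
cat > h.py <<'E'
import numpy as np, cv2
from station import *
def ray(c,px):
    K=np.array([[c['fx'],0,c['cx']],[0,c['fy'],c['cy']],[0,0,1.]])
    p=cv2.undistortPoints(np.array(px,float).reshape(-1,1,2),K,np.array(c['distortion'],float)).reshape(-1,2)
    return np.c_[p,np.ones(len(p))]
def pts(c,px,z=None):
    """world points from depth"""
    px=np.array(px).reshape(-1,2); r=ray(c,px)
    d=c['z_map'][px[:,1].astype(int),px[:,0].astype(int)]
    R=np.array(c['R']);t=np.array(c['t'])
    return (r*d[:,None]-t)@R
def onz(c,px,z):
    R=np.array(c['R']);t=np.array(c['t']); r=ray(c,px)@R; o=-R.T@t
    return o+r*((z-o[2])/r[:,2])[:,None]
def save(c,n,crop=None,s=1):
    f=c['frame'][:,:,::-1]
    if crop: f=f[crop[1]:crop[3],crop[0]:crop[2]]
    cv2.imwrite('pics/'+n,cv2.resize(f,None,fx=s,fy=s,interpolation=cv2.INTER_CUBIC))
E
python3 - <<'E'
from h import *
for n in('scene','top'):
    c=capture(n); save(c,n+'0.png',None,1.25)
    for l in('wrench','lid_grip','tray','free_place','dry_box','jar','screwdriver'):
        for m in masks_of(l,c)[:5]:
            v,u=np.nonzero(m['region']&(c['z_map']>0)); 
            P=pts(c,np.c_[u,v])
            print(n,l,round(m['p'],2),np.round(m['xy']),len(u),np.round(np.median(P,0),3),np.round(P.min(0),3),np.round(P.max(0),3))
s=sense(); print(s['time_s'],np.round(s['ee_rot'],3),s['wrist_force'])
E
```

```text
scene wrench 0.93 [398. 253.] 333 [0.622 0.139 0.012] [0.529 0.119 0.001] [0.682 0.17  0.019]
scene wrench 0.83 [271. 188.] 346 [ 0.564 -0.242  0.118] [ 0.539 -0.318  0.109] [ 0.59  -0.164  0.124]
scene wrench 0.82 [262. 274.] 358 [ 0.788 -0.207  0.007] [ 0.708 -0.255 -0.002] [ 0.858 -0.168  0.014]
scene wrench 0.79 [424. 246.] 416 [0.595 0.212 0.011] [ 0.505  0.186 -0.   ] [0.666 0.243 0.02 ]
scene wrench 0.54 [177. 220.] 354 [ 0.682 -0.514  0.007] [ 0.592 -0.55  -0.004] [ 0.755 -0.481  0.014]
scene lid_grip 0.59 [281. 186.] 6324 [ 0.539 -0.214  0.111] [ 0.311 -0.41  -0.005] [ 0.673 -0.075  0.157]
scene tray 0.58 [419. 248.] 4549 [0.593 0.197 0.006] [ 0.445  0.072 -0.007] [0.72  0.351 0.025]
scene free_place 0.59 [449. 248.] 982 [0.573 0.286 0.005] [ 0.479  0.247 -0.003] [0.663 0.322 0.014]
scene free_place 0.36 [420. 246.] 4360 [0.594 0.196 0.006] [ 0.454  0.072 -0.005] [0.72  0.351 0.025]
scene dry_box 0.81 [282. 192.] 7934 [ 0.574 -0.207  0.111] [ 0.324 -0.363 -0.004] [ 0.674 -0.075  0.157]
scene jar 0.74 [358. 173.] 601 [ 0.412 -0.013  0.063] [ 0.344 -0.056 -0.004] [0.429 0.019 
[... 887 characters left out ...]
 0.43 [362. 206.] 6353 [ 0.528 -0.217  0.112] [ 0.4   -0.361  0.101] [ 0.674 -0.077  0.157]
top free_place 0.88 [210. 202.] 746 [0.574 0.288 0.007] [ 0.485  0.247 -0.003] [0.664 0.325 0.015]
top dry_box 0.97 [362. 205.] 6518 [ 0.529 -0.218  0.112] [ 0.4   -0.377 -0.007] [ 0.694 -0.077  0.157]
top dry_box 0.36 [233. 195.] 3545 [0.59  0.196 0.007] [ 0.458  0.074 -0.005] [0.725 0.358 0.026]
top jar 0.71 [299. 248.] 298 [ 0.396 -0.016  0.085] [ 0.366 -0.047  0.053] [0.425 0.018 0.093]
top screwdriver 0.69 [232. 253.] 229 [0.387 0.216 0.024] [ 0.335  0.206 -0.001] [0.437 0.231 0.034]
0.8 [[-0.951 -0.31   0.   ]
 [-0.31   0.951 -0.   ]
 [-0.    -0.    -1.   ]] [-0.42471254 -0.34779449 -0.00910005]
```

View pics/scene0.png

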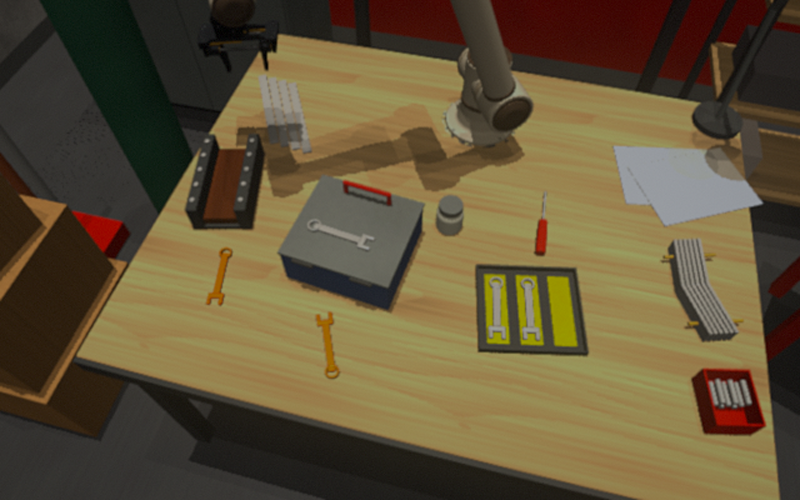

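Run:
```python
from h import *
c=capture('top'); a=c['frame'][110:270,170:440,::-1]
cv2.imwrite('pics/top_c.png',cv2.resize(a,None,fx=2.96,fy=2.96,interpolation=cv2.INTER_CUBIC))
def pca(P):
    m=P[:,:2]; r=cv2.minAreaRect((m*1000).astype(np.float32)); return r
for m in masks_of('wrench',c):
    k=m['region']&(c['z_map']>0); v,u=np.nonzero(k);P=pts(c,np.c_[u,v])
    z=np.median(P[:,2]); Q=onz(c,np.c_[u,v],0.118 if z>.1 else 0.011)
    mu=Q.mean(0)[:2]; d=np.linalg.svd(Q[:,:2]-mu,full_matrices=False)[2][0]; n=np.array([-d[1],d[0]])
    s=(Q[:,:2]-mu)@d; w=(Q[:,:2]-mu)@n
    # width by slice
    b=np.linspace(s.min(),s.max(),9); W=[round(np.ptp(w[(s>=b[i])&(s<=b[i+1])])*1000) for i in range(8)]
    print(round(m['p'],2),m['xy'],'mid',np.round(mu+d*(s.max()+s.min())/2+n*np.median(w),4),'L',round(np.ptp(s),3),'d',np.round(d,3),np.degrees(np.arctan2(d[1],d[0])).round(1),W)
for l,z in(('tray',.018),('free_place',.005),('dry_box',.111)):
    m=masks_of(l,c)[0]; k=m['region']; v,u=np.nonzero(k); P=pts(c,np.c_[u,v])
    g=P[:,2]>.09 if l=='dry_box' else P[:,2]>-1
    if l=='dry_box': g&=P[:,2]<.125
    Q=onz(c,np.c_[u,v][g],z); print(l,cv2.minAreaRect((Q[:,:2]*1000).astype(np.float32)))
    if l=='dry_box':
        g=P[:,2]>.135; Q=P[g]; print('bar',g.sum(),Q.mean(0),cv2.minAreaRect((Q[:,:2]*1000).astype(np.float32)))
```

```text
0.84 [255.0, 184.3] mid [0.6045 0.1389] L 0.159 d [-0.985 -0.172] -170.1 [39, 36, 18, 18, 17, 16, 24, 29]
0.82 [231.2, 189.3] mid [0.5891 0.2127] L 0.155 d [-0.983 -0.186] -169.3 [38, 35, 15, 16, 16, 16, 21, 27]
0.6 [352.6, 139.3] mid [ 0.7792 -0.2095] L 0.131 d [-0.906 -0.423] -155.0 [17, 11, 11, 11, 12, 13, 26, 34]
0.55 [369.3, 192.8] mid [ 0.5639 -0.2415] L 0.161 d [0.123 0.992] 82.9 [29, 29, 20, 17, 16, 17, 35, 38]
tray ((588.4807739257812, 214.7187957763672), (221.82028198242188, 245.44850158691406), 11.40601921081543)
free_place ((573.74609375, 287.89703369140625), (181.27197265625, 50.77914810180664), 11.158684730529785)
dry_box ((538.1390380859375, -218.72865295410156), (266.1424865722656, 252.5617218017578), 83.91313171386719)
bar 187 [ 0.44060127 -0.19171922  0.31375883] ((440.4054870605469, -176.35244750976562), (34.22962188720703, 182.87413024902344), 6.972878932952881)
```

View pics/top_c.png

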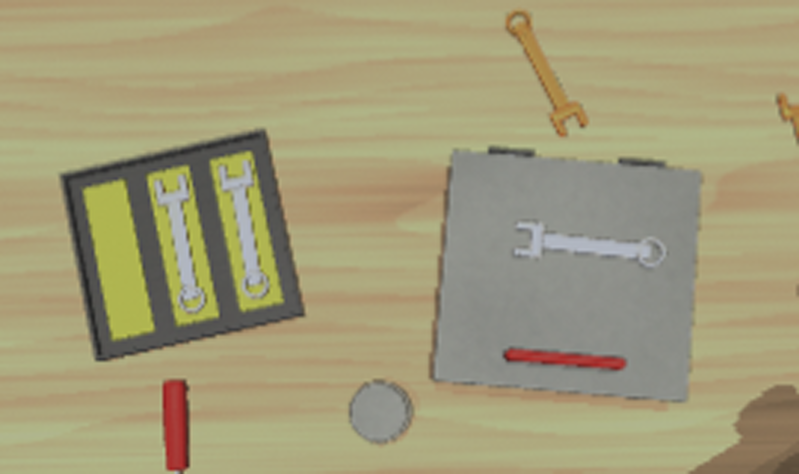

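The top crop shows the loose bright wrench on the lid at crop (590,243), which is image (369,193). Its jaw points left (+y), behind the red handle at crop (565,359). The free yellow place is the leftmost, at crop (118,260), and the tray jaws point up (+x).

There are five wrench-shaped things:
- **Orange look-alikes:** image (353,139) and the far-right one. Neither is meant.
- **Tray wrenches:** (255,184) and (231,189).
- **Loose steel wrench:** (369,193). It is the only one that is bright steel and on the lid, so it is the one meant.

Run:
```python
from h import *
for n in('scene','top'):
    c=capture(n)
    for m in masks_of('wrench',c):
        v,u=np.nonzero(m['region']); z=np.median(pts(c,np.c_[u,v])[:,2])
        Q=onz(c,np.c_[u,v],0.118 if z>.1 else 0.012)[:,:2]
        mu=Q.mean(0)
        for _ in range(3):
            d=np.linalg.svd((Q-mu),full_matrices=False)[2][0] if _==0 else d
            nn=np.array([-d[1],d[0]]); s=(Q-mu)@d; mid=(s.max()+s.min())/2
            k=abs(s-mid)<.04; S=Q[k]; d=np.linalg.svd(S-S.mean(0),full_matrices=False)[2][0]; mu=S.mean(0)
        s=(Q-mu)@d
        print(n,m['xy'],'mid',np.round(mu+d*(s.max()+s.min())/2,4),'L',round(np.ptp(s),3),'ang',np.degrees(np.arctan2(d[1],d[0])).round(1)%180)
    f=c['frame'].astype(int); v,u=np.nonzero((f[:,:,0]>110)&(f[:,:,1]<70)&(f[:,:,2]<70)); P=pts(c,np.c_[u,v])
    k=(abs(P[:,0]-.45)<.07)&(abs(P[:,1]+.21)<.1)&(P[:,2]>.12)&(P[:,2]<.17); Q=P[k]
    print('bar',k.sum(),'zq',np.percentile(Q[:,2],[5,50,95]),cv2.minAreaRect((onz(c,np.c_[u,v][k],.15)[:,:2]*1000).astype(np.float32)))
    m=masks_of('free_place',c)[0]['region']; v,u=np.nonzero(m)
    print('place',cv2.minAreaRect((onz(c,np.c_[u,v],.005)[:,:2]*1000).astype(np.float32)))
```

```text
scene [274.4, 185.9] mid [ 0.5643 -0.2402] L 0.159 ang 82.3
scene [263.0, 272.9] mid [ 0.7846 -0.2085] L 0.136 ang 25.7
scene [423.0, 248.7] mid [0.5873 0.2124] L 0.16 ang 9.7
scene [175.9, 222.7] mid [ 0.6795 -0.5119] L 0.158 ang 12.6
scene [280.1, 184.8] mid [ 0.5405 -0.2172] L 0.301 ang 157.8
bar 117 zq [0.1461811  0.15093726 0.15500098] ((446.2779541015625, -208.6348876953125), (119.19062042236328, 10.967910766601562), 83.94341278076172)
place ((570.4984741210938, 287.25341796875), (179.43576049804688, 49.32387924194336), 12.443634033203125)
top [231.7, 186.7] mid [0.5921 0.2125] L 0.142 ang 10.699999999999989
top [367.6, 192.3] mid [ 0.5643 -0.2381] L 0.141 ang 82.9
top [442.5, 158.9] mid [ 0.6771 -0.5111] L 0.128 ang 12.800000000000011
top [352.0, 135.6] mid [ 0.7854 -0.2077] L 0.156 ang 25.400000000000006
top [250.9, 189.4] mid [0.602  0.1387] L 0.157 ang 9.599999999999994
bar 131 zq [0.14759743 0.15176741 0.15574426] ((444.384033203125, -207.36441040039062), (117.09101867675781, 9.781222343444824), 83.91233825683594)
place ((573.551025390625, 286.2609558105469), (178.7079620361328, 49.81636428833008), 11.60921859741211)
```

Request:
drive_tool:
  rows:
    - [60,37,35,0,0,0,0.12]
    - [60,37,35,0,0,0,0.12]
    - [60,37,35,0,0,0,0.12]
    - [60,37,35,0,0,0,0.12]
    - [60,37,35,0,0,0,0.12]

```text
time_s: 1.77
tcp_pos: [0.3459, -0.4497, 0.2418]
ee_rot: [[-0.606, -0.796, 0.0], [-0.796, 0.606, -0.0], [0.0, -0.0, -1.0]]
wrist_force: [1.2, -1.2, 0.6]
gripper_width: 0.706
gripper_force: 0.0
```

Request:
drive_tool:
  rows:
    - [60,37,36,-5,0,0,0.105]
    - [60,37,36,-5,0,0,0.105]
    - [60,37,36,-10,0,0,0.105]
    - [60,37,35,-10,0,0,0.105]
    - [60,37,35,-10,0,0,0.105]

```text
time_s: 2.18
tcp_pos: [0.4943, -0.3069, 0.2097]
ee_rot: [[-0.125, -0.992, 0.001], [-0.992, 0.125, -0.0], [0.0, -0.001, -1.0]]
wrist_force: [1.3, -1.3, -0.2]
gripper_width: 0.602
gripper_force: 0.0
```

Request:
drive_tool:
  rows:
    - [60,0,0,-10,0,0,0]
    - [60,0,0,0,0,0,0]
    - [60,0,0,0,0,0,0]

```text
time_s: 2.43
tcp_pos: [0.4928, -0.3082, 0.1991]
ee_rot: [[-0.13, -0.991, -0.002], [-0.991, 0.13, 0.0], [-0.0, 0.002, -1.0]]
wrist_force: [-0.2, 0.7, -0.4]
gripper_width: 0.599
gripper_force: 0.0
```

Request:
drive_tool:
  rows:
    - [60,24,23,0,0,0,0]
    - [60,24,22,0,0,0,0]
    - [60,23,22,0,0,0,0]
    - [60,0,0,-30,0,0,0]
    - [60,0,0,0,0,0,0]

```text
time_s: 2.85
tcp_pos: [0.5619, -0.2408, 0.1658]
ee_rot: [[-0.132, -0.991, -0.007], [-0.991, 0.132, 0.003], [-0.002, 0.007, -1.0]]
wrist_force: [-1.3, 1.0, -1.8]
gripper_width: 0.599
gripper_force: 0.0
```

Run:
```python
from h import *
c=capture('scene'); save(c,'s1.png',(200,110,360,230),5)
print(sense()['tcp_pos'])
```

```text
[ 0.56189875 -0.24186213  0.16761468]
```

View pics/s1.png

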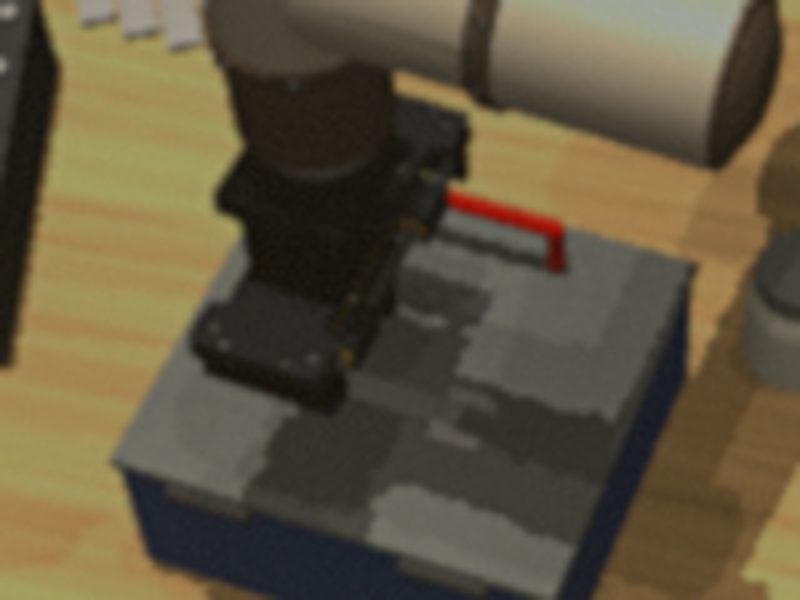

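Gripper is centred over the shaft, with the jaw visible at crop (465,415) and the handle clear. Lowering.

Request:
drive_tool:
  rows:
    - [60,1,0,-14,0,0,0]
    - [60,1,0,-12,0,0,0]
    - [60,0,0,-7,0,0,0]
    - [60,0,0,0,0,0,0]
    - [60,0,0,0,0,0,0]

```text
time_s: 3.32
tcp_pos: [0.5656, -0.2423, 0.1368]
ee_rot: [[-0.131, -0.991, -0.0], [-0.991, 0.131, -0.0], [0.0, 0.0, -1.0]]
wrist_force: [0.9, -0.2, -0.6]
gripper_width: 0.601
gripper_force: 0.0
```

Request:
drive_tool:
  rows:
    - [60,-1,0,-4.5,0,0,0]
    - [60,0,0,0,0,0,0]
    - [10,0,0,0,0,0,0]
    - [10,0,0,0,0,0,0]
    - [10,0,0,0,0,0,0]

```text
time_s: 3.73
tcp_pos: [0.5652, -0.2415, 0.1324]
ee_rot: [[-0.13, -0.991, 0.001], [-0.991, 0.13, -0.0], [0.0, -0.001, -1.0]]
wrist_force: [0.3, 0.1, -0.0]
gripper_width: 0.45
gripper_force: 0.0
```

Request:
drive_tool:
  rows:
    - [5,0,0,0,0,0,0]
    - [5,0,0,0,0,0,0]
    - [5,0,0,0,0,0,0]

```text
time_s: 3.98
tcp_pos: [0.5651, -0.2415, 0.1321]
ee_rot: [[-0.131, -0.991, -0.0], [-0.991, 0.131, -0.0], [0.0, 0.0, -1.0]]
wrist_force: [-1.8, -0.5, 0.5]
gripper_width: 0.227
gripper_force: 0.8
```

Request:
drive_tool:
  rows:
    - [5,0,0,0,0,0,0]
    - [5,0,0,0,0,0,0]
    - [5,0,0,0,0,0,0]
    - [5,0,0,0,0,0,0]

```text
time_s: 4.32
tcp_pos: [0.5648, -0.2415, 0.1321]
ee_rot: [[-0.131, -0.991, -0.001], [-0.991, 0.131, 0.0], [-0.0, 0.001, -1.0]]
wrist_force: [-0.4, -0.9, 0.9]
gripper_width: 0.185
gripper_force: 30.0
```

Request:
drive_tool:
  rows:
    - [5,0,0,5,0,0,0]
    - [5,0,0,12,0,0,0]
    - [5,0,0,20,0,0,0]
    - [5,0,0,25,0,0,0]
    - [5,0,0,20,0,0,0]

```text
time_s: 4.73
tcp_pos: [0.5655, -0.2417, 0.2156]
ee_rot: [[-0.131, -0.991, 0.001], [-0.991, 0.131, -0.001], [0.0, -0.001, -1.0]]
wrist_force: [-0.4, 0.3, -0.4]
gripper_width: 0.19
gripper_force: 30.0
```

Request:
drive_tool:
  rows:
    - [5,0,20,0,0,0,-0.05]
    - [5,0,35,0,0,0,-0.09]
    - [5,0,38,0,0,0,-0.09]
    - [5,0,38,0,0,0,-0.09]
    - [5,0,38,0,0,0,-0.09]

```text
time_s: 5.15
tcp_pos: [0.5649, -0.0711, 0.2142]
ee_rot: [[-0.52, -0.854, 0.001], [-0.854, 0.52, 0.0], [-0.001, -0.0, -1.0]]
wrist_force: [1.4, 0.9, -1.9]
gripper_width: 0.186
gripper_force: 30.0
```

Request:
drive_tool:
  rows:
    - [5,0,38,0,0,0,-0.09]
    - [5,0,38,0,0,0,-0.09]
    - [5,0,38,0,0,0,-0.09]
    - [5,0,38,0,0,0,-0.09]
    - [5,0,38,0,0,0,-0.09]

```text
time_s: 5.57
tcp_pos: [0.5648, 0.1195, 0.2143]
ee_rot: [[-0.839, -0.544, 0.001], [-0.544, 0.839, 0.0], [-0.001, 0.0, -1.0]]
wrist_force: [0.5, -0.3, -1.3]
gripper_width: 0.193
gripper_force: 30.0
```

Request:
drive_tool:
  rows:
    - [5,2,38,0,0,0,-0.09]
    - [5,2,38,0,0,0,-0.09]
    - [5,2,38,0,0,0,-0.09]
    - [5,2,30,0,0,0,-0.06]
    - [5,0,20,0,0,0,-0.04]

```text
time_s: 5.98
tcp_pos: [0.5731, 0.2848, 0.2138]
ee_rot: [[-0.978, -0.208, 0.001], [-0.208, 0.978, 0.001], [-0.001, 0.001, -1.0]]
wrist_force: [0.1, -1.2, -1.5]
gripper_width: 0.19
gripper_force: 30.0
```

Request:
drive_tool:
  rows:
    - [5,0,0,-30,0,0,0]
    - [5,0,0,-30,0,0,0]
    - [5,0,0,-20,0,0,0]
    - [5,0,0,0,0,0,0]
    - [5,0,0,0,0,0,0]

```text
time_s: 6.4
tcp_pos: [0.5729, 0.2812, 0.1333]
ee_rot: [[-0.978, -0.209, -0.001], [-0.209, 0.978, -0.002], [0.002, -0.001, -1.0]]
wrist_force: [-0.2, 0.2, -0.5]
gripper_width: 0.187
gripper_force: 30.0
```

Run:
```python
from h import *
c=capture('scene'); save(c,'s2.png',(360,170,520,290),5)
for m in masks_of('wrench',c):
    v,u=np.nonzero(m['region']&(c['z_map']>0)); P=pts(c,np.c_[u,v])
    k=abs(P[:,2]-np.median(P[:,2]))<.012; Q=P[k]; mu=Q.mean(0); d=np.linalg.svd(Q-mu,full_matrices=False)[2][0]; s=(Q-mu)@d
    print(round(m['p'],2),m['xy'],len(Q),np.round(mu+d*(s.max()+s.min())/2,3),round(np.ptp(s),3),np.round(d,3),np.degrees(np.arctan2(d[1],d[0])).round(1)%180)
```

```text
0.89 [399.0, 247.1] 316 [0.602 0.138 0.012] 0.159 [0.983 0.185 0.001] 10.7
0.87 [422.4, 246.3] 355 [0.586 0.212 0.011] 0.158 [0.983 0.182 0.007] 10.5
0.83 [262.5, 273.4] 340 [ 0.785 -0.209  0.007] 0.158 [ 0.907  0.421 -0.007] 24.9
0.77 [177.9, 222.9] 285 [ 0.676 -0.514  0.007] 0.156 [0.973 0.23  0.018] 13.3
0.53 [458.2, 243.0] 203 [0.613 0.288 0.119] 0.081 [0.992 0.129 0.007] 7.4
```

View pics/s2.png

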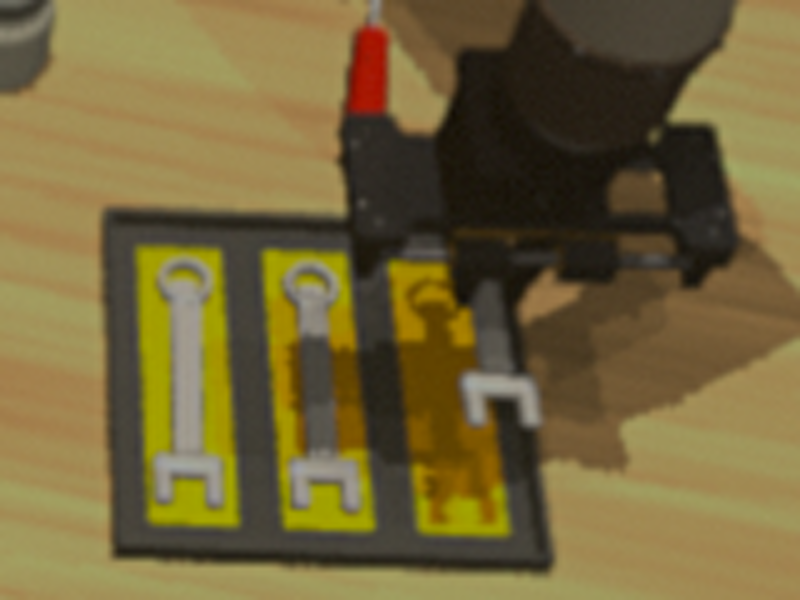

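The held wrench's jaw is at crop (500,400) and points the same way as the tray wrenches. It needs about 6 mm more in +y. Lowering.

Request:
drive_tool:
  rows:
    - [5,0,6,-20,0,0,-0.015]
    - [5,0,0,-30,0,0,0]
    - [5,0,0,-25,0,0,0]
    - [5,0,0,-15,0,0,0]
    - [5,0,0,-5,0,0,0]

```text
time_s: 6.92
tcp_pos: [0.5728, 0.2871, 0.0382]
ee_rot: [[-0.981, -0.193, -0.001], [-0.193, 0.981, -0.001], [0.001, -0.001, -1.0]]
wrist_force: [-0.4, -0.7, -1.3]
gripper_width: 0.189
gripper_force: 30.0
```

Request:
drive_tool:
  rows:
    - [5,0,0,0,0,0,0]
    - [5,0,0,0,0,0,0]

```text
time_s: 7.08
tcp_pos: [0.5744, 0.2883, 0.0411]
ee_rot: [[-0.981, -0.194, 0.003], [-0.194, 0.981, 0.002], [-0.003, 0.001, -1.0]]
wrist_force: [1.8, -0.1, -1.3]
gripper_width: 0.185
gripper_force: 30.0
```

Request:
drive_tool:
  rows:
    - [5,0,0,-5,0,0,0]
    - [5,0,0,-4,0,0,0]
    - [5,0,0,-2,0,0,0]
    - [5,0,0,0,0,0,0]
    - [5,0,0,0,0,0,0]

```text
time_s: 7.5
tcp_pos: [0.5731, 0.2875, 0.0281]
ee_rot: [[-0.981, -0.194, 0.0], [-0.194, 0.981, -0.0], [-0.0, -0.0, -1.0]]
wrist_force: [-0.3, 0.1, -1.4]
gripper_width: 0.186
gripper_force: 30.0
```

Request:
drive_tool:
  rows:
    - [5,0,0,0,0,0,0]
    - [5,0,0,0,0,0,0]

```text
time_s: 7.67
tcp_pos: [0.5732, 0.2876, 0.0283]
ee_rot: [[-0.981, -0.194, 0.0], [-0.194, 0.981, 0.0], [-0.0, 0.0, -1.0]]
wrist_force: [-0.6, -0.3, -1.3]
gripper_width: 0.188
gripper_force: 30.0
```

Request:
drive_tool:
  rows:
    - [5,0,0,-1,0,0,0]
    - [5,0,0,-0.7,0,0,0]
    - [5,0,0,0,0,0,0]
    - [5,0,0,0,0,0,0]

```text
time_s: 8.0
tcp_pos: [0.573, 0.2875, 0.0263]
ee_rot: [[-0.981, -0.194, -0.0], [-0.194, 0.981, -0.0], [0.0, -0.0, -1.0]]
wrist_force: [1.4, -0.1, -0.8]
gripper_width: 0.188
gripper_force: 30.0
```

Request:
drive_tool:
  rows:
    - [5,0,0,-0.7,0,0,0]
    - [5,0,0,0,0,0,0]
    - [5,0,0,0,0,0,0]

```text
time_s: 8.25
tcp_pos: [0.5731, 0.2875, 0.0261]
ee_rot: [[-0.981, -0.194, 0.0], [-0.194, 0.981, 0.0], [-0.0, 0.0, -1.0]]
wrist_force: [-1.7, 0.3, 2.4]
gripper_width: 0.187
gripper_force: 30.0
```

Request:
drive_tool:
  rows:
    - [22,0,0,0,0,0,0]
    - [28,0,0,0,0,0,0]
    - [36,0,0,0,0,0,0]
    - [40,0,0,0,0,0,0]
    - [40,0,0,0,0,0,0]

```text
time_s: 8.67
tcp_pos: [0.5731, 0.2875, 0.0255]
ee_rot: [[-0.981, -0.194, 0.0], [-0.194, 0.981, 0.0], [-0.0, 0.0, -1.0]]
wrist_force: [-0.2, -0.1, -0.1]
gripper_width: 0.378
gripper_force: 0.0
```

Request:
drive_tool:
  rows:
    - [40,0,0,0,0,0,0]
    - [40,0,0,5,0,0,0]
    - [40,0,0,15,0,0,0]
    - [45,0,0,30,0,0,0]
    - [50,0,0,40,0,0,0]

```text
time_s: 9.08
tcp_pos: [0.5713, 0.2862, 0.1137]
ee_rot: [[-0.981, -0.193, -0.006], [-0.193, 0.981, -0.004], [0.007, -0.003, -1.0]]
wrist_force: [1.3, 0.6, -0.4]
gripper_width: 0.459
gripper_force: 0.0
```

Request:
drive_tool:
  rows:
    - [60,0,0,38,0,0,0]
    - [60,0,0,38,0,0,0]
    - [60,0,-15,38,0,0,0.05]
    - [60,-5,-35,0,0,0,0.09]
    - [60,-10,-38,0,0,0,0.1]

```text
time_s: 9.5
tcp_pos: [0.5596, 0.2004, 0.2331]
ee_rot: [[-0.904, -0.427, 0.007], [-0.427, 0.904, 0.004], [-0.008, 0.001, -1.0]]
wrist_force: [0.9, -0.3, -1.3]
gripper_width: 0.598
gripper_force: 0.0
```

Run:
```python
from h import *
c=capture('top')
for m in masks_of('wrench',c):
    v,u=np.nonzero(m['region']); Q=onz(c,np.c_[u,v],.012)[:,:2]
    mu=Q.mean(0); d=np.linalg.svd(Q-mu,full_matrices=False)[2][0]; s=(Q-mu)@d
    print(round(m['p'],2),m['xy'],len(Q),np.round(mu+d*(s.max()+s.min())/2,3),round(np.ptp(s),3),np.degrees(np.arctan2(d[1],d[0])).round(1)%180)
save(c,'t2.png',(180,140,290,240),6)
```

```text
0.83 [251.9, 181.3] 165 [0.609 0.141] 0.137 12.300000000000011
0.79 [355.2, 140.0] 238 [ 0.778 -0.211] 0.144 26.5
0.54 [234.4, 205.3] 93 [0.545 0.204] 0.061 13.400000000000006
0.54 [442.3, 158.9] 253 [ 0.678 -0.511] 0.143 13.199999999999989
```

View pics/t2.png

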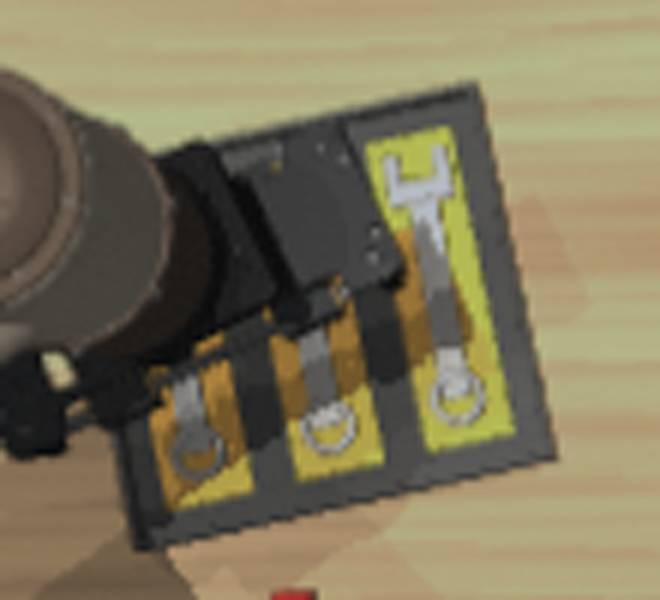

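The top view shows the ring of the laid wrench at crop (195,448), in its yellow place and in line with the others. The gripper hides the rest. Moving on to the handle; I'll re-check once it is clear.

Request:
drive_tool:
  rows:
    - [60,-10,-37,0,0,0,0.093]
    - [60,-10,-37,0,0,0,0.093]
    - [60,-10,-37,0,0,0,0.093]
    - [60,-10,-37,0,0,0,0.093]
    - [60,-10,-37,0,0,0,0.093]

```text
time_s: 10.02
tcp_pos: [0.5073, 0.0131, 0.23]
ee_rot: [[-0.618, -0.786, 0.001], [-0.786, 0.618, 0.0], [-0.0, -0.0, -1.0]]
wrist_force: [0.7, -0.0, -0.1]
gripper_width: 0.599
gripper_force: 0.0
```

Request:
drive_tool:
  rows:
    - [60,-10,-37,0,0,0,0.093]
    - [60,-10,-37,0,0,0,0.093]
    - [60,-10,-37,0,0,0,0.093]
    - [60,-10,-37,0,0,0,0.093]
    - [60,-10,-37,0,0,0,0.09]

```text
time_s: 10.43
tcp_pos: [0.4574, -0.172, 0.2302]
ee_rot: [[-0.203, -0.979, 0.001], [-0.979, 0.203, -0.0], [-0.0, -0.001, -1.0]]
wrist_force: [0.6, 0.4, -0.1]
gripper_width: 0.605
gripper_force: 0.0
```

Request:
drive_tool:
  rows:
    - [60,-5,-20,0,0,0,0.05]
    - [60,0,0,0,0,0,0]
    - [60,0,0,0,0,0,0]

```text
time_s: 10.68
tcp_pos: [0.4528, -0.1913, 0.2298]
ee_rot: [[-0.161, -0.987, 0.0], [-0.987, 0.161, 0.0], [-0.0, -0.0, -1.0]]
wrist_force: [-0.1, 0.6, -0.8]
gripper_width: 0.6
gripper_force: 0.0
```

Run:
```python
from h import *
c=capture('top')
for m in masks_of('wrench',c):
    v,u=np.nonzero(m['region']); Q=onz(c,np.c_[u,v],.012)[:,:2]
    mu=Q.mean(0); d=np.linalg.svd(Q-mu,full_matrices=False)[2][0]; s=(Q-mu)@d
    print(round(m['p'],2),m['xy'],len(Q),np.round(mu+d*(s.max()+s.min())/2,3),round(np.ptp(s),3),np.degrees(np.arctan2(d[1],d[0])).round(1)%180)
a=c['frame'][140:240,180:290,::-1]; c=capture('scene'); b=c['frame'][100:200,230:340,::-1]
cv2.imwrite('pics/t3.png',cv2.resize(np.hstack([a,b]),None,fx=3.6,fy=3.6,interpolation=cv2.INTER_CUBIC))
s=sense(); print(s['tcp_pos'],s['ee_rot'],np.degrees(np.arctan2(s['ee_rot'][1][1],s['ee_rot'][0][1])))
```

```text
0.84 [351.4, 133.9] 314 [ 0.785 -0.206] 0.152 25.19999999999999
0.82 [441.1, 160.9] 257 [ 0.675 -0.512] 0.149 14.0
0.76 [252.6, 183.1] 282 [0.604 0.139] 0.155 11.099999999999994
0.73 [212.7, 201.8] 547 [0.573 0.286] 0.185 10.0
0.67 [232.9, 192.0] 283 [0.588 0.212] 0.157 10.800000000000011
0.5 [207.2, 199.5] 320 [0.575 0.288] 0.159 11.099999999999994
[ 0.45340083 -0.18977516  0.22975905] [[-1.57714532e-01 -9.87484693e-01  3.27362738e-04]
 [-9.87484737e-01  1.57714570e-01  9.20805751e-05]
 [-1.42558032e-04 -3.08743262e-04 -9.99999942e-01]] 170.92573306313002
```

View pics/t3.png

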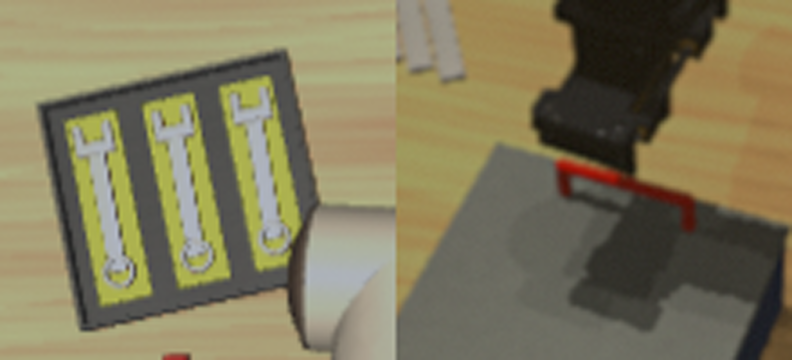

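The left half shows the wrench in its place at (100,205), jaw up like the other two, measured at (0.574,0.287) and 11°. The right half shows the fingers just above the red bar. Fine-align, then descend.

Request:
drive_tool:
  rows:
    - [60,-8,-18,0,0,0,0.052]
    - [60,0,0,-30,0,0,0]
    - [60,0,0,-24,0,0,0]
    - [60,0,0,0,0,0,0]
    - [60,0,0,0,0,0,0]

```text
time_s: 11.25
tcp_pos: [0.445, -0.2078, 0.1752]
ee_rot: [[-0.105, -0.994, -0.003], [-0.994, 0.105, -0.0], [0.0, 0.003, -1.0]]
wrist_force: [-0.2, -0.0, 0.7]
gripper_width: 0.6
gripper_force: 0.0
```

Request:
drive_tool:
  rows:
    - [60,0,0,-15,0,0,0]
    - [60,0,0,-11,0,0,0]
    - [60,0,0,-4,0,0,0]
    - [60,0,0,0,0,0,0]
    - [60,0,0,0,0,0,0]

```text
time_s: 11.67
tcp_pos: [0.4462, -0.2085, 0.1469]
ee_rot: [[-0.106, -0.994, 0.002], [-0.994, 0.106, -0.001], [0.001, -0.002, -1.0]]
wrist_force: [0.0, 0.3, -0.4]
gripper_width: 0.598
gripper_force: 0.0
```

Request:
drive_tool:
  rows:
    - [30,-0.5,0,0,0,0,0]
    - [20,0,0,0,0,0,0]
    - [0,0,0,0,0,0,0]
    - [0,0,0,0,0,0,0]
    - [0,0,0,0,0,0,0]

```text
time_s: 12.08
tcp_pos: [0.4446, -0.2086, 0.1459]
ee_rot: [[-0.107, -0.994, 0.0], [-0.994, 0.107, -0.0], [0.0, -0.0, -1.0]]
wrist_force: [-0.1, -0.8, 0.5]
gripper_width: 0.306
gripper_force: 0.0
```

Request:
drive_tool:
  rows:
    - [0,0,0,0,0,0,0]
    - [0,0,0,0,0,0,0]
    - [0,0,0,0,0,0,0]
    - [0,0,0,0,0,0,0]
    - [0,0,0,0,0,0,0]

```text
time_s: 12.5
tcp_pos: [0.4448, -0.2086, 0.1456]
ee_rot: [[-0.107, -0.994, 0.0], [-0.994, 0.107, -0.0], [0.0, -0.0, -1.0]]
wrist_force: [0.9, 0.4, -0.6]
gripper_width: 0.128
gripper_force: 30.0
```

Request:
drive_tool:
  rows:
    - [0,0.1,0,0.6,0,0.003,0]
    - [0,0.1,0,0.6,0,0.003,0]
    - [0,0.1,0,0.6,0,0.003,0]
    - [0,0,0,0,0,0,0]

```text
time_s: 12.83
tcp_pos: [0.4449, -0.2086, 0.1465]
ee_rot: [[-0.107, -0.994, -0.01], [-0.994, 0.107, 0.0], [0.001, 0.01, -1.0]]
wrist_force: [4.5, -3.4, -9.0]
gripper_width: 0.125
gripper_force: 29.9
```

Request:
drive_tool:
  rows:
    - [0,0.1,0,0.6,0,0.003,0]
    - [0,0.1,0,0.6,0,0.003,0]
    - [0,0,0,0,0,0,0]

```text
time_s: 13.08
tcp_pos: [0.445, -0.2086, 0.147]
ee_rot: [[-0.107, -0.994, -0.016], [-0.994, 0.107, 0.0], [0.001, 0.016, -1.0]]
wrist_force: [5.0, -4.9, -14.2]
gripper_width: 0.125
gripper_force: 30.0
```

Request:
drive_tool:
  rows:
    - [0,0.1,0,0.6,0,0.003,0]
    - [0,0.1,0,0.6,0,0.003,0]
    - [0,0,0,0,0,0,0]

```text
time_s: 13.33
tcp_pos: [0.445, -0.2085, 0.1473]
ee_rot: [[-0.108, -0.994, -0.022], [-0.994, 0.108, 0.001], [0.002, 0.022, -1.0]]
wrist_force: [7.2, -6.6, -19.9]
gripper_width: 0.121
gripper_force: 30.0
```

Request:
drive_tool:
  rows:
    - [0,0.1,0,0.6,0,0.003,0]
    - [0,0.1,0,0.6,0,0.003,0]
    - [0,0,0,0,0,0,0]

```text
time_s: 13.58
tcp_pos: [0.4451, -0.2085, 0.1475]
ee_rot: [[-0.108, -0.994, -0.029], [-0.994, 0.108, 0.001], [0.002, 0.029, -1.0]]
wrist_force: [8.0, -7.7, -24.7]
gripper_width: 0.125
gripper_force: 30.0
```

Request:
drive_tool:
  rows:
    - [0,0.1,0,0.6,0,0.003,0]
    - [0,0.1,0,0.6,0,0.003,0]
    - [0,0,0,0,0,0,0]

```text
time_s: 13.83
tcp_pos: [0.4451, -0.2085, 0.1478]
ee_rot: [[-0.109, -0.993, -0.036], [-0.994, 0.109, 0.002], [0.002, 0.036, -0.999]]
wrist_force: [8.6, -8.0, -28.4]
gripper_width: 0.122
gripper_force: 30.0
```

Request:
drive_tool:
  rows:
    - [0,0.7,-0.7,0,0,0,0]
    - [0,0,0,0,0,0,0]
    - [0,0,0,0,0,0,0]

```text
time_s: 14.08
tcp_pos: [0.4451, -0.2085, 0.1477]
ee_rot: [[-0.109, -0.993, -0.037], [-0.994, 0.109, 0.003], [0.001, 0.037, -0.999]]
wrist_force: [7.2, -5.8, -27.5]
gripper_width: 0.127
gripper_force: 30.0
```

Run:
```python
from h import *
s=sense(); print(s['wrist_force'],s['moment'],s['effort'],s['tcp_pos'],s['joints'])
c=capture('scene'); save(c,'s4.png',(220,90,350,190),6)
m=masks_of('dry_box',c)[0]['region']; v,u=np.nonzero(m&(c['z_map']>0)); P=pts(c,np.c_[u,v])
x=np.array([.994,-.107]); o=np.array([.5347,-.2175]); s=(P[:,:2]-o)@x; k=(P[:,2]>.1)&(P[:,2]<.135)&(abs(s)<.115)
for a in range(-11,11,2):
    j=k&(s*100>a)&(s*100<a+2); print(a+1,j.sum(),np.median(P[j,2]).round(4) if j.sum() else 0)
```

```text
[  7.20487349  -5.7997947  -27.49240976] [-1.57889567 -2.44600413  0.062285  ] [ 8.62033702e-01 -4.26645577e+01  1.97046518e+01  5.04509211e+00
 -2.66952641e+00  1.16861345e-03] [ 0.44506125 -0.20853668  0.14768278] [ -6.09624793  15.52817989 -24.28826766   0.0736701  -52.30796333
  -0.21434121]
-10 280 0.1135
-8 334 0.1131
-6 425 0.1127
-4 495 0.1128
-2 518 0.1123
0 526 0.1123
2 538 0.112
4 550 0.112
6 566 0.1118
8 578 0.1115
10 580 0.1112
```

View pics/s4.png

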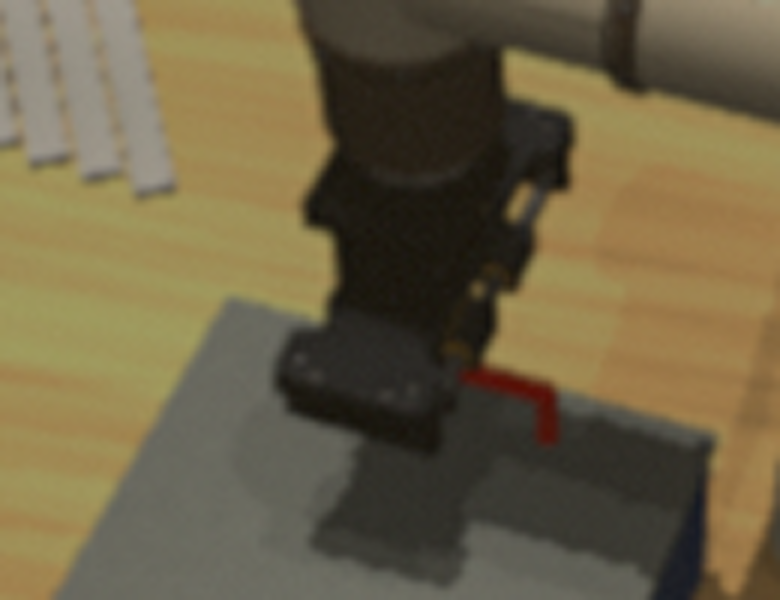

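The picture shows the gripper on the bar at crop (460,370), with nothing else touching. Depth gives a lid tilt of about 0.011 rad, so the seal is still holding. Pulling on in small steps.

Request:
drive_tool:
  rows:
    - [0,0.4,-0.3,0.6,0,0,0]
    - [0,0.1,0,0.5,0,0,0]
    - [0,0,0,0,0,0,0]

```text
time_s: 14.43
tcp_pos: [0.4451, -0.2085, 0.1479]
ee_rot: [[-0.109, -0.993, -0.038], [-0.994, 0.109, 0.004], [0.0, 0.038, -0.999]]
wrist_force: [7.7, -4.8, -31.8]
gripper_width: 0.132
gripper_force: 30.0
```

Request:
drive_tool:
  rows:
    - [0,0.1,-0.1,0.5,0,0,0]
    - [0,0.1,-0.1,0.5,0,0,0]
    - [0,0,0,0,0,0,0]

```text
time_s: 14.68
tcp_pos: [0.4451, -0.2085, 0.1481]
ee_rot: [[-0.11, -0.993, -0.039], [-0.994, 0.11, 0.004], [-0.0, 0.039, -0.999]]
wrist_force: [9.0, -5.7, -36.4]
gripper_width: 0.128
gripper_force: 30.0
```

```bash
cat > lid.py <<'E'
from h import *
def tilt():
    for n in('scene','top'):
        c=capture(n); v,u=np.nonzero(c['z_map']>0); P=pts(c,np.c_[u,v])
        x=np.array([.994,-.107]); y=np.array([.107,.994]); o=np.array([.5347,-.2175]); s=(P[:,:2]-o)@x; w=(P[:,:2]-o)@y
        k=(P[:,2]>.1)&(P[:,2]<.15)&(abs(s)<.11)&(abs(w)<.125)
        A=np.c_[s,w,np.ones(len(s))]
        for _ in range(5):
            q=np.linalg.lstsq(A[k],P[k,2],rcond=None)[0]; k=(abs(A@q-P[:,2])<.006)&(abs(s)<.11)&(abs(w)<.125)
        print(n,k.sum(),np.round(q,4))
    s=sense(); print(np.round(s['wrist_force'],1),np.round(s['moment'],2),np.round(s['tcp_pos'],4))
if __name__=='__main__': tilt()
E
python3 lid.py
```

```text
scene 4982 [-0.0108 -0.0004  0.1125]
top 2757 [-0.0105  0.0009  0.1129]
[  8.2  -5.4 -35. ] [-1.63 -3.03  0.03] [ 0.4451 -0.2085  0.1481]
```

Request:
drive_tool:
  rows:
    - [0,0.5,-0.4,0.5,0,0,0]
    - [0,0.5,-0.4,0.5,0,0,0]
    - [0,0,0,0,0,0,0]

```text
time_s: 15.03
tcp_pos: [0.4451, -0.2086, 0.1481]
ee_rot: [[-0.111, -0.993, -0.041], [-0.994, 0.11, 0.006], [-0.002, 0.042, -0.999]]
wrist_force: [8.0, -2.3, -37.1]
gripper_width: 0.124
gripper_force: 30.0
```

Request:
drive_tool:
  rows:
    - [0,0.5,-0.4,0.5,0,0,0]
    - [0,0.5,-0.4,0.5,0,0,0]
    - [0,0,0,0,0,0,0]

```text
time_s: 15.28
tcp_pos: [0.4453, -0.2087, 0.149]
ee_rot: [[-0.111, -0.993, -0.043], [-0.994, 0.11, 0.007], [-0.003, 0.044, -0.999]]
wrist_force: [6.4, 1.4, -32.5]
gripper_width: 0.125
gripper_force: 30.0
```

```bash
python3 lid.py
```

```text
scene 5011 [-1.47e-02 -1.00e-04  1.13e-01]
top 2697 [-1.350e-02  1.000e-04  1.134e-01]
[  6.8   0.9 -31.8] [ 0.21 -2.15 -0.03] [ 0.4454 -0.2087  0.1494]
```

Request:
drive_tool:
  rows:
    - [0,0,0,0.3,0,0,0]
    - [0,0,0,0,0,0,0]
    - [0,0,0,0,0,0,0]

```text
time_s: 15.63
tcp_pos: [0.4459, -0.2088, 0.1515]
ee_rot: [[-0.11, -0.993, -0.042], [-0.994, 0.109, 0.006], [-0.002, 0.042, -0.999]]
wrist_force: [4.6, 3.1, -21.6]
gripper_width: 0.126
gripper_force: 30.0
```

Request:
drive_tool:
  rows:
    - [0,0,0,0.3,0,0,0]
    - [0,0,0,0,0,0,0]
    - [0,0,0,0,0,0,0]

```text
time_s: 15.88
tcp_pos: [0.4462, -0.2088, 0.1526]
ee_rot: [[-0.109, -0.993, -0.041], [-0.994, 0.109, 0.006], [-0.001, 0.041, -0.999]]
wrist_force: [4.0, 3.6, -18.6]
gripper_width: 0.128
gripper_force: 30.0
```

Request:
drive_tool:
  rows:
    - [0,0.2,0.4,0.6,0,0.002,0]
    - [0,0.2,0.3,0.6,0,0.003,0]
    - [0,0.2,0.3,0.6,0,0.003,0]
    - [0,0.2,0,0.6,0,0.003,0]
    - [0,0,0,0,0,0,0]

```text
time_s: 16.3
tcp_pos: [0.4476, -0.209, 0.1581]
ee_rot: [[-0.108, -0.993, -0.05], [-0.994, 0.108, 0.003], [0.002, 0.05, -0.999]]
wrist_force: [-1.0, 6.7, -12.7]
gripper_width: 0.126
gripper_force: 30.0
```

Request:
drive_tool:
  rows:
    - [0,0,0,0,0,0,0]
    - [0,0,0,0,0,0,0]

```text
time_s: 16.47
tcp_pos: [0.4476, -0.209, 0.1584]
ee_rot: [[-0.108, -0.993, -0.049], [-0.994, 0.108, 0.003], [0.002, 0.049, -0.999]]
wrist_force: [-0.4, 6.5, -13.8]
gripper_width: 0.127
gripper_force: 30.0
```

```bash
python3 lid.py
```

```text
scene 5143 [-0.0609 -0.0011  0.1184]
top 2659 [-0.0603  0.0009  0.119 ]
[  0.5   6.9 -12.2] [ 1.82  0.05 -0.14] [ 0.4477 -0.209   0.1584]
```

Request:
drive_tool:
  rows:
    - [0,0.2,0.5,0.8,0,0.005,0]
    - [0,0.2,0.4,0.8,0,0.005,0]
    - [0,0.2,0.4,0.8,0,0.005,0]
    - [0,0.2,0,0.8,0,0.005,0]
    - [0,0,0,0,0,0,0]

```text
time_s: 16.98
tcp_pos: [0.4487, -0.209, 0.1622]
ee_rot: [[-0.107, -0.992, -0.069], [-0.994, 0.107, 0.001], [0.007, 0.069, -0.998]]
wrist_force: [-5.2, 2.0, -13.2]
gripper_width: 0.123
gripper_force: 30.0
```

Request:
drive_tool:
  rows:
    - [0,0,0,0.8,0,0.002,0]
    - [0,0,0,0,0,0,0]
    - [0,0,0,0,0,0,0]

```text
time_s: 17.23
tcp_pos: [0.4491, -0.2091, 0.1635]
ee_rot: [[-0.107, -0.992, -0.07], [-0.994, 0.107, 0.0], [0.007, 0.069, -0.998]]
wrist_force: [-4.8, 2.1, -11.5]
gripper_width: 0.124
gripper_force: 30.0
```

```bash
python3 lid.py
```

```text
scene 5209 [-0.0851 -0.0012  0.1213]
top 2634 [-0.0852  0.001   0.1218]
[ -4.7   1.8 -12.4] [ 0.79  1.55 -0.1 ] [ 0.4492 -0.209   0.1636]
```

Request:
drive_tool:
  rows:
    - [0,0,0,-0.3,0,0,0]
    - [0,0,0,0,0,0,0]
    - [0,0,0,0,0,0,0]
    - [0,0,0,0,0,0,0]
    - [0,0,0,0,0,0,0]

```text
time_s: 17.75
tcp_pos: [0.4492, -0.2091, 0.1636]
ee_rot: [[-0.107, -0.992, -0.069], [-0.994, 0.107, 0.0], [0.007, 0.069, -0.998]]
wrist_force: [-5.8, 3.4, -9.7]
gripper_width: 0.123
gripper_force: 30.0
```

Run:
```python
from lid import *
tilt(); s=sense(); print(s['gripper_force'],s['gripper_width'],s['time_s'])
print(finish_job())
```

```text
scene 5225 [-0.0851 -0.0005  0.1214]
top 2628 [-0.0831  0.0005  0.1218]
[ -6.1   1.7 -10.3] [ 0.88  1.66 -0.08] [ 0.4492 -0.2091  0.1636]
29.993139908183366 0.12463038759425882 17.85
the job is handed in; nothing more can be done
None
```

I handed the job in at 17.9 s: the wrench lies in the free yellow place, in line with the other two and jaw the same way, and the seal broke at about 37 N rather than 17 N without the lid flinging open; the gripper still holds it ajar with its front edge about 20 mm up.

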